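# Load the dowel and index the jig by one hole

### The job

First take the long thin dowel out of the wooden stand and push it all the way down into the narrow tube on the indexing jig's sliding section. Then pull the jig's spring-loaded lock knob up, slide the section along the rail to the very next hole, and let the pin go fully home in that hole. Finish while still gripping the knob with the pin home, and leave the short thick peg and the cup where they are.

Things in the scene. Friction and masses are not known exactly. Their poses are not given: they have to be found in the camera images.
- indexer: Indexing jig screwed to the bench: plywood base 80 x 280 x 8 mm with an aluminium rail on it, rail top 22 mm above the bench. Origin at the centre of its underside, z up; the rail runs along its y axis. Lock holes 12 mm wide lie along the rail at y = 0 (where the pin starts), 40 and 80 mm from the origin. It may stand turned on the bench.
- section (a joint): Travel of the dark steel sliding section (60 x 142 mm, its top 37 mm above the bench) along the jig's +y axis, m: 0 at the start with the pin in the first hole, 0.040 at the next hole, 0.080 at the last; stops at -0.003 and 0.084. It moves freely but for about 2 N of friction; it cannot move while the pin is in a hole (about 2 mm play either way).
- plunger (a joint): How far the lock plunger is pulled up, m: 0 fully home in a hole, at most 0.018. The 8 mm pin with rounded tip is clear of the hole at 0.011, so pull to about 0.014. A spring pushes it down with 3 N when home, 6 N when fully up. Between the holes the pin rests on the rail at about 0.011.
- lock_knob: Black round knob on top of the lock plunger, upright, 26 mm diameter, 24 mm high; origin at its centre, 95 mm above the bench when home. The plunger stands on the sliding section, so the knob travels with it; below the knob are an 11 mm stem and, up to 70 mm above the bench, a 22 mm sleeve. The knob is at the section's +y end, 100 mm from the tube.
- tube_mouth (a point): Centre of the open upper end of the steel tube on the sliding section (it moves with the section), 83 mm above the bench. Vertical; bore 13 mm, flared to about 19 mm in the last 10 mm at the mouth; outside 21 mm (27 mm at the mouth); inner floor 43 mm below the mouth.
- next_hole (a point): Centre of the mouth of the next lock hole, on the rail's top, 40 mm along the jig's +y axis from the first.
- dowel_mid (a point): Centre of the long thin wooden dowel, 10 mm diameter, 110 mm long, 0.02 kg (give or take), z along it. It starts upright in the stand's narrow hole, its foot 12 mm and its top 122 mm above the bench.
- dowel_foot (a point): Lower end of the dowel, 55 mm below its centre.
- dowel_stand: Wooden block 50 x 120 x 40 mm, fixed to the bench, origin at the centre of its underside; holes 28 mm deep: the dowel's (11 mm) at y = -35 mm, the thick peg's at y = +35 mm of its own frame. It stands left or right of the jig, turned any way.
- stub_mid (a point): Centre of the short thick wooden peg, 20 mm diameter, 65 mm long, standing in the stand's other hole, its top 77 mm above the bench. Not to be moved.
- cup_mid (a point): Centre of the loose grey cup, 64 mm diameter, 66 mm high, standing on the bench on the other side of the jig. Not to be moved.

How it is judged:
On the way, in this order (a step that is already met when the one before it is completed fails the run):
1. the dowel is all the way down in the tube, the section still locked in its first hole (z of dowel_foot in the frame of tube_mouth below -0.037 m and horizontal distance between dowel_foot and tube_mouth below 0.006 m and angle between dowel_mid's own z axis and vertical below 0.12 rad and value of joint section below 0.008 m and value of joint plunger below 0.003 m), for 0.2 s.
2. the lock knob is pulled up by the gripper (value of joint plunger above 0.008 m and contact force between the fingers and lock_knob above 1 N), for 0.1 s.
3. the section is at the next hole with the pin home (value of joint section between 0.035 and 0.045 m and value of joint plunger below 0.003 m), for 0.2 s.
At the end, for the whole second after the job is handed in: The gripper still grips the knob (more than 2 N), the section stands at the next hole (0.040 within 5 mm) with the plunger home (within 3 mm), the dowel is upright in the tube with its foot at least 37 mm below the mouth, and the peg (20 mm) and the cup (30 mm) have not been moved (all of step 3 and z of dowel_foot in the frame of tube_mouth below -0.037 m and horizontal distance between dowel_foot and tube_mouth below 0.006 m and angle between dowel_mid's own z axis and vertical below 0.12 rad and contact force between the fingers and lock_knob above 2 N and distance of stub_mid from where it was at the start of the episode below 0.02 m and distance of cup_mid from where it was at the start of the episode below 0.03 m); the arm keeps its last pose, push and grip.
It fails at once if the thick peg is moved from its hole (distance of stub_mid from where it was at the start of the episode above 0.02 m).
It fails at once if the cup is knocked about (distance of cup_mid from where it was at the start of the episode above 0.03 m).
It also fails if it takes over 53 s, if anything falls off the work surface, if the arm or the gripper's body presses on something with over 40 N, if the wrist force passes 120 N, or if a joint passes its speed limit or range.

### The arm

A 6-joint arm with a two-finger parallel gripper is mounted at the origin on a cart in front of the work surface, level with it; the furniture and walls round the work are solid. World frame = base frame: x ahead of the robot, y to its left, z up, the work surface at z = 0. Lengths are in m, angles in rad, forces in N, time in s.
With the tool pointing down it reaches from about 0.325 to 0.875 m from the base axis. Payload 4.4 kg.
Tool frame: the origin (TCP) lies midway between the tips of the shut fingers; the grasp point (between the pads) lies 19 mm behind it (tcp_to_grasp is the distance from the TCP to the grasp point, in m); z points along the fingers, y is the direction in which the jaws open and shut (so a half turn about z gives the same grasp; the last joint's range is limited). The gripper opens to 85 mm and grips with 20 to 120 N. Pads are 22 mm wide; open, the fingers measure 114 mm over their backs; the gripper's body (76 mm by 85 mm) begins 54 mm behind the grasp point. The pads swing forward as they close: fully open they stand 13 mm farther back than shut.
Start: joints at [-1.474, 0.207, 1.542, -0, 1.393, -0.15], TCP at [0.14, -0.558, 0.231] pointing down, gripper open.
Joint ranges: [-2.73, 2.73], [-0.86, 2.22], [0.23, 2.46], [-1.11, 4.25], [0.08, 2.63], [-2.82, 2.82]. Speed limits (rad/s): [2.79, 2.79, 3.14, 3.14, 3.14, 3.14].

### API

Orientations are given as a unit quaternion [x, y, z, w].
In Python, from cell import * gives the robot as it stands.
- The arm moves only by the tool step_arm, never from a script. Its argument "steps" is a list of rows, each an object with "jaw": the finger opening in cm, from 0 to 8.54; "dp": the shift along the tool's x, y, z in cm, a list of three; "rot": the turn, a rotation vector about the tool's x, y, z in degrees, a list of three. A call has 1 to 5 rows; each row is the pose to reach, as a shift and turn from the pose commanded when the call began, along the tool's axes at that moment; what a row does not reach only later rows make up. A row lasts 1/12 s, in which the tool goes at most 41.7 mm and 7.16 degrees, less where a joint would pass 70% of its speed; a pose out of reach is approached as far as the arm can. A call with a gripper value outside its range is refused whole. The fingers move at their own pace and stop on an object; the grip force is fixed at half the most. Time passes only in rows, so rows that repeat a pose let the fingers close. It gives the time, the measured TCP pose, the force and the opening at its end, in the units of the state.
- get_state(): the state, without advancing time (a new reading comes with each control period).
- snapshot(name): name is "scene" or "top"; returns a dict with "img" (400x640x3 uint8, red, green, blue), "depth" (400x640 float32, m along the optical axis (not along the pixel's ray), 0 where there is no reading), "K" (3x3 intrinsics, pixels), "xyz" and "rotation" of the camera in the world. Camera axes: x right, y down, z forward; pixel columns grow to the right and rows downward; lengths in m; the calibration is good to about 2 mm. A picture is of the moment at which its call begins.
- job_done(): hands the job in, once; it reports no verdict.
The state is a dict: "clock": time; "joints": joint angles; "joint_vel": joint speeds; "effort": joint torques, N m; "position": TCP position; "eef_rot": TCP orientation; "contact_force": force on the tool from outside, world axes, zero at the start; "torque": the same for the moment, N m; "finger_gap": opening from 0.0 (shut) to 1.0 (fully open).
Only numpy, scipy, OpenCV 4.12 (cv2) and the standard library are available. Lean on these libraries where they do the work, as an engineer would, in place of code of your own. Each camera call takes 0.05 s, during which the arm holds its last target.

## Working session

There is one attempt and no reset: what is moved stays moved. The work goes in short steps, Python scripts to look and compute and a tool call to move; the robot and the scene stay as the last step left them, time stands still between calls to the robot, and variables do not carry over. Pictures are saved under pics/ and viewed, and the job is handed in when it is done.

Besides the shell and the picture viewer there is one more tool, called as name(argument=value, ...), one argument or row to a line, values as JSON. step_arm: Moves the arm, as the interface text tells. Its arguments: {"type":"object","properties":{"steps":{"type":"array"}},"required":["steps"]}

```bash
ls; mkdir -p pics; python3 - <<'E'
from cell import *
import cv2,numpy as np
s=get_state();print({k:np.round(v,3).tolist() for k,v in s.items()})
for n in("scene","top"):
    d=snapshot(n);cv2.imwrite(f"pics/{n}0.png",d["img"][:,:,::-1]);np.savez(f"{n}0.npz",**d)
    print(n,d["K"].tolist(),d["xyz"],d["rotation"])
E
```

```text
pics
{'clock': 0.0, 'joints': [-1.475, 0.207, 1.543, 0.0, 1.393, -0.15], 'joint_vel': [0.0, 0.001, 0.0, 0.001, -0.001, 0.001], 'effort': [0.002, -38.304, -29.16, 0.0, 0.01, 0.0], 'position': [0.14, -0.557, 0.23], 'eef_rot': [0.992, 0.123, 0.0, -0.001], 'contact_force': [-0.328, 0.021, 0.045], 'torque': [0.053, -0.061, 0.018], 'finger_gap': 1.0}
scene [[452.5935081477794, 0.0, 323.8785726834167], [0.0, 452.5935081477794, 199.71719472509824], [0.0, 0.0, 1.0]] [-0.02467663  0.76404319  0.48357227] [-0.26602219  0.7851992  -0.52948053  0.17984654]
top [[459.4944406783752, 0.0, 323.3643410696119], [0.0, 459.4944406783752, 199.13298958298637], [0.0, 0.0, 1.0]] [0.40708591 0.0134768  1.43910004] [ 0.70911757 -0.70199638  0.05155079 -0.04118104]
```

View pics/scene0.png

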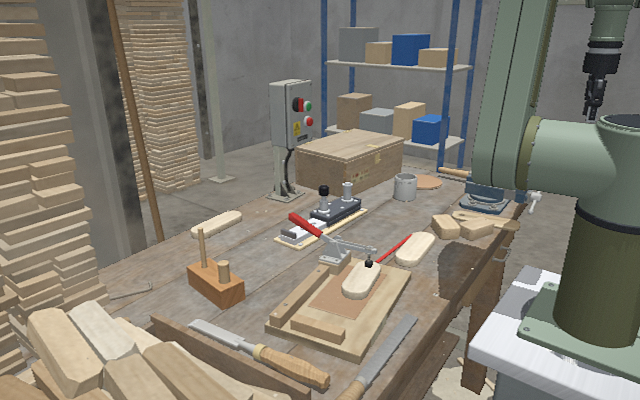

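View pics/top0.png

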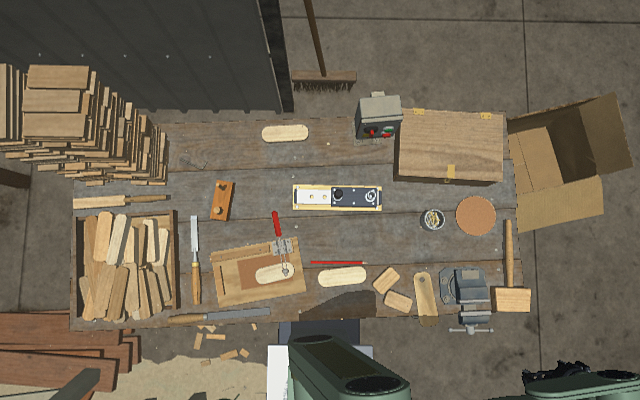

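The scene view shows the stand with the dowel at about (200,250) and the peg at about (224,270). The jig is at about (325,215), with the black knob at (324,190) and the tube at (347,190). In the top view the stand is at (222,200), the jig at (337,197) and the cup at (432,218). I'll zoom in.

```bash
python3 - <<'E'
import cv2,numpy as np
t=cv2.imread("pics/top0.png");s=cv2.imread("pics/scene0.png")
a=cv2.resize(t[175:220,285:390],None,fx=7,fy=7,interpolation=0)
b=cv2.resize(t[170:230,195:250],(0,0),fx=6,fy=6,interpolation=0)
cv2.imwrite("pics/a.png",a);
c=cv2.resize(s[175:250,270:375],(0,0),fx=5,fy=5,interpolation=0);e=cv2.resize(s[215:310,175:260],(0,0),fx=4,fy=4,interpolation=0)
def hs(*l):
    h=max(i.shape[0] for i in l);return np.hstack([cv2.copyMakeBorder(i,0,h-i.shape[0],0,5,0) for i in l])
cv2.imwrite("pics/b.png",hs(b,e));cv2.imwrite("pics/c.png",c)
E
```

```text
(no output)
```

View pics/a.png

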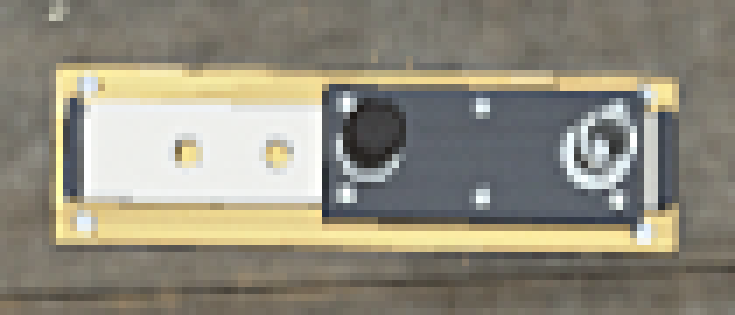

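View pics/b.png

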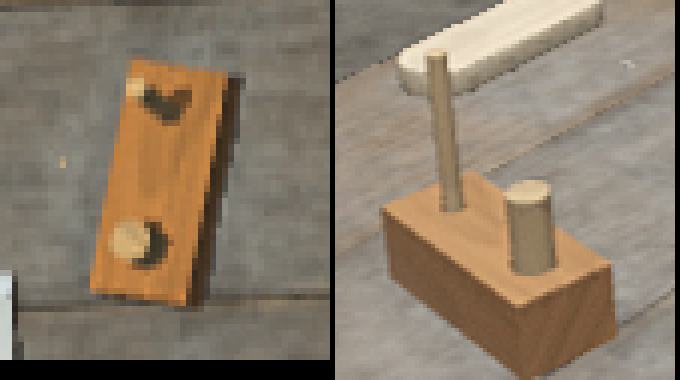

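View pics/c.png

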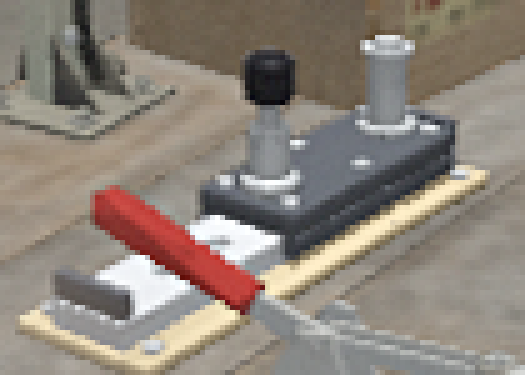

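The top view crop shows the plywood base spanning the full length, the two free lock holes at about (311.7,196.7) and (324.6,197), and the knob at about (338,194). The tube mouth is at about (370.5,196.5). The stand is orange, with the dowel top at (217.5,184.5) and the peg at (216.5,210). I'll measure these by masks and rays next.

```bash
cat > h.py <<'E'
import numpy as np,cv2
from scipy.spatial.transform import Rotation as R
def cast(d,uv,z):
    uv=np.atleast_2d(uv).astype(float)
    r=np.c_[uv,np.ones(len(uv))]@np.linalg.inv(d["K"]).T@R.from_quat(d["rotation"]).as_matrix().T
    return d["xyz"]+r*((z-d["xyz"][2])/r[:,2])[:,None]
def proj(d,p):
    c=(np.atleast_2d(p)-d["xyz"])@R.from_quat(d["rotation"]).as_matrix()
    q=c@np.asarray(d["K"]).T;return q[:,:2]/q[:,2:]
E
python3 - <<'E'
from h import *
t=dict(np.load("top0.npz"));s=dict(np.load("scene0.npz"))
def comp(m,seed,r=6):
    n,l,st,c=cv2.connectedComponentsWithStats(m.astype(np.uint8))
    i=min(range(1,n),key=lambda k:np.hypot(*(c[k]-seed)) if st[k,4]>2 else 1e9)
    return l==i,c[i],st[i]
hsv=cv2.cvtColor(t["img"],cv2.COLOR_RGB2HSV);H,S,V=[hsv[...,i].astype(int) for i in range(3)]
# plywood + all jig : rect
roi=np.zeros(V.shape,bool);roi[180:215,288:388]=1
ply=roi&(S>70)&(V>150)&(H>12)&(H<32)
ys,xs=np.nonzero(ply);rect=cv2.minAreaRect(np.c_[xs,ys].astype(np.float32));print("ply",rect)
print("ply ctr",cast(t,rect[0],.008),"box",cast(t,cv2.boxPoints(rect),.008).round(4).tolist())
# holes: saturation-weighted
for (u,v) in((311.7,196.7),(324.6,197)):
    w=np.zeros(V.shape);a,b=int(round(u)),int(round(v));w[b-3:b+4,a-3:a+4]=np.clip(S-30,0,None)[b-3:b+4,a-3:a+4]
    yy,xx=np.indices(V.shape);c=((w*xx).sum()/w.sum(),(w*yy).sum()/w.sum());print("hole",c,cast(t,c,.022))
# dark knob
m=roi&(V<60);m,c,st=comp(m,(338,194));print("knob",c,st,cast(t,c,.107))
# section: dark bluish
m=roi&(V<110)&(S>20);ys,xs=np.nonzero(m);r=cv2.minAreaRect(np.c_[xs,ys].astype(np.float32));print("sec",r,cast(t,r[0],.037))
# stand
roi=np.zeros(V.shape,bool);roi[172:228,205:240]=1
m=roi&(S>120)&(V>130);m=cv2.morphologyEx(m.astype(np.uint8),cv2.MORPH_CLOSE,np.ones((5,5)))
ys,xs=np.nonzero(m);r=cv2.minAreaRect(np.c_[xs,ys].astype(np.float32));print("stand",r,cast(t,r[0],.04),cast(t,cv2.boxPoints(r),.04).round(4).tolist())
print(proj(t,[[.4,.1,.022]]))
for nm in("top","scene"):
  pass
# depth checks
print("dow",t["depth"][183:188,214:222].round(3))
E
```

```text
ply ((336.6539001464844, 197.34251403808594), (89.15393829345703, 25.44829750061035), 1.080924153327942)
ply ctr [[ 0.60224777 -0.04843984  0.008     ]] box [[0.5632, 0.0917, 0.008], [0.6438, 0.0916, 0.008], [0.6417, -0.1899, 0.008], [0.5609, -0.1878, 0.008]]
hole (np.float64(311.1765650080257), np.float64(196.34991974317816)) [[0.60257029 0.03151652 0.022     ]]
hole (np.float64(324.01476014760146), np.float64(196.57933579335793)) [[ 0.60229686 -0.00844989  0.022     ]]
knob [337.34285714 194.05714286] [334 189   9  10  35] [[ 0.5984846  -0.04612485  0.107     ]]
sec ((339.57318115234375, 197.10911560058594), (96.39289855957031, 33.479976654052734), 3.012787342071533) [[ 0.59911936 -0.05618209  0.037     ]]
stand ((220.927978515625, 199.89601135253906), (16.27857780456543, 39.17591857910156), 10.304845809936523) [[0.58604027 0.30725054 0.04      ]] [[0.531, 0.3401, 0.04], [0.6502, 0.3235, 0.04], [0.6417, 0.2741, 0.04], [0.5226, 0.2912, 0.04]]
[[287.90338544 261.83559039]]
dow [[1.454 1.456 1.418 1.33  1.329 1.414 1.414 1.411]
 [1.457 1.452 1.329 1.329 1.333 1.335 1.413 1.414]
 [1.453 1.453 1.327 1.331 1.326 1.328 1.346 1.412]
 [1.457 1.452 1.412 1.327 1.329 1.335 1.349 1.357]
 [1.452 1.445 1.416 1.412 1.344 1.345 1.353 1.362]]
```

```bash
python3 - <<'E'
import cv2,numpy as np
t=cv2.imread("pics/top0.png");s=cv2.imread("pics/scene0.png")
def z(i,x0,y0,w,h,f):
    c=cv2.resize(i[y0:y0+h,x0:x0+w],None,fx=f,fy=f,interpolation=0)
    for k in range(0,w,5): cv2.putText(c,str(x0+k),(k*f,8),0,.3,(0,0,255),1); cv2.line(c,(k*f,0),(k*f,h*f),(0,0,255),1)
    for k in range(0,h,5): cv2.putText(c,str(y0+k),(0,k*f+8),0,.3,(0,255,0),1);cv2.line(c,(0,k*f),(w*f,k*f),(0,255,0),1)
    return c
cv2.imwrite("pics/d.png",np.hstack([z(t,360,187,20,20,20),z(s,335,178,20,20,20)]))
cv2.imwrite("pics/e.png",np.hstack([z(t,210,178,15,40,12),z(s,190,222,45,40,12)]))
cv2.imwrite("pics/f.png",z(s,310,180,30,40,14))
E
```

```text
(no output)
```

View pics/d.png

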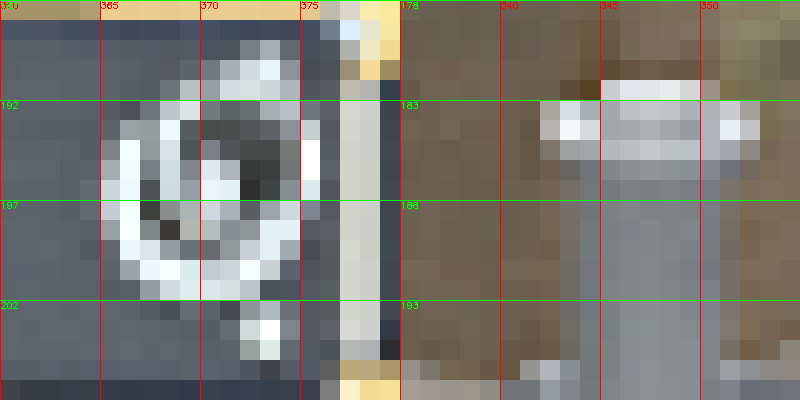

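View pics/e.png

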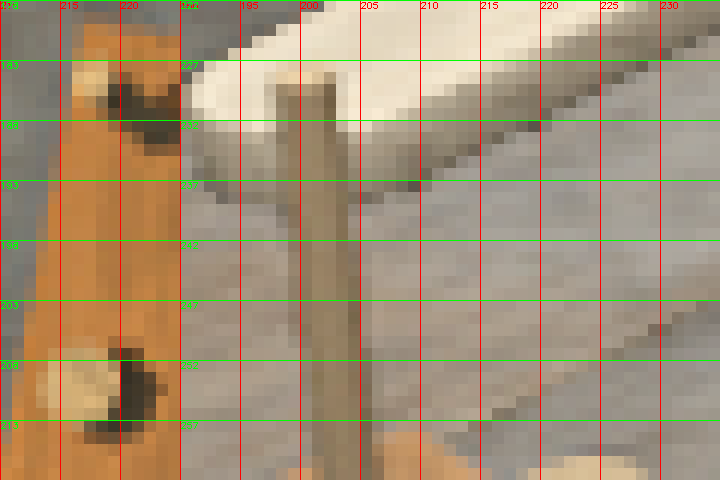

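View pics/f.png

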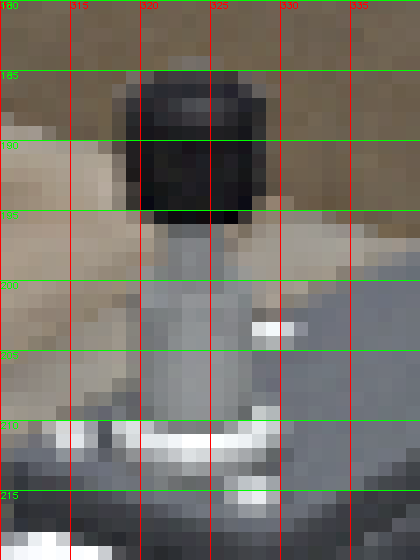

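The tube mouth is at about (370.8,196.8) in the top view and its rim spans columns 342–353 in the scene view. The dowel column runs from 198–203 at the top to about 201–206 lower down. The knob spans columns 319–329. I'll compare predictions across both views.

```bash
python3 - <<'E'
from h import *
t=dict(np.load("top0.npz"));s=dict(np.load("scene0.npz"))
def tri(us,ut,z=None):
    A=[];
    L=[]
    for d,u in((s,us),(t,ut)):
        r=np.r_[u,1.]@np.linalg.inv(d["K"]).T@R.from_quat(d["rotation"]).as_matrix().T;r/=np.linalg.norm(r);L.append((d["xyz"],r))
    M=sum(np.eye(3)-np.outer(r,r) for o,r in L);b=sum((np.eye(3)-np.outer(r,r))@o for o,r in L)
    return np.linalg.solve(M,b)
# pixel index convention: centre of pixel k at k
O=np.array([.6022,-.0485,0]);ax=np.array([.008,1,0])
for n,p in(("knobtop",O+[0,0,.107]),("knobc",O+[0,0,.095]),("mouth",O-.1*ax+[0,0,.083]),("dowtop",[.6368,.3128,.122]),("hole1",O+.04*ax+[0,0,.022]),("hole2",O+.08*ax+[0,0,.022]),("ply1",O+.14*ax+[-.04,0,.008])):
    print(n,proj(t,p).round(2),proj(s,p).round(2))
print("dow top from top",cast(t,[217,184.6],.122),"scene",cast(s,[200,227.6],.122))
print("peg top: top",cast(t,[216.2,209.8],.077))
st=np.array([.586,.3073,.04]);yaw=np.arctan2(.6417-.5226,.2741-.2912)
v=np.array([.6502-.531,.3235-.3401,0]);v/=np.linalg.norm(v);print("axis",v,"holes",st+.035*v,st-.035*v)
print("knob tri",tri([323.8,184.8+1.5],[337.5,193.9]))
E
```

```text
knobtop [[338.16 192.81]] [[322.58 185.1 ]]
knobc [[337.97 193.4 ]] [[322.59 189.75]]
mouth [[371.25 194.61]] [[346.36 183.29]]
dowtop [[213.86 178.85]] [[189.09 226.92]]
hole1 [[324.03 196.51]] [[312.45 222.59]]
hole2 [[311.18 196.26]] [[301.7  228.25]]
ply1 [[291.9  209.17]] [[298.05 247.93]]
dow top from top [[0.62004028 0.30306195 0.122     ]] scene [[0.61830753 0.30237938 0.122     ]]
peg top: top [[0.55149422 0.31234727 0.077     ]]
axis [ 0.99044189 -0.13793067  0.        ] holes [0.62066547 0.30247243 0.04      ] [0.55133453 0.31212757 0.04      ]
knob tri [ 0.59851855 -0.04714775  0.10521739]
```

```bash
python3 - <<'E'
from h import *
t=dict(np.load("top0.npz"));s=dict(np.load("scene0.npz"))
g=t["img"].astype(int)
for c in (318,330,352,360): print(c,[(r,tuple(g[r,c])) for r in range(183,213)])
print("depth tube");print(t["depth"][188:206,363:379].round(3))
print("depth knob");print(t["depth"][186:203,331:346].round(3))
E
```

```text
318 [(183, (np.int64(115), np.int64(113), np.int64(107))), (184, (np.int64(160), np.int64(149), np.int64(121))), (185, (np.int64(233), np.int64(216), np.int64(151))), (186, (np.int64(245), np.int64(230), np.int64(161))), (187, (np.int64(236), np.int64(217), np.int64(151))), (188, (np.int64(225), np.int64(203), np.int64(131))), (189, (np.int64(223), np.int64(208), np.int64(162))), (190, (np.int64(226), np.int64(228), np.int64(227))), (191, (np.int64(239), np.int64(240), np.int64(239))), (192, (np.int64(238), np.int64(240), np.int64(237))), (193, (np.int64(239), np.int64(239), np.int64(236))), (194, (np.int64(238), np.int64(239), np.int64(235))), (195, (np.int64(238), np.int64(239), np.int64(236))), (196, (np.int64(238), np.int64(239), np.int64(236))), (197, (np.int64(238), np.int64(238), np.int64(236))), (198, (np.int64(238), np.int64(239), np.int64(236))), (199, (np.int64(238), np.int64(239), np.int64(235))), (200, (np.int64(239), np.int64(239), np.int64(236))), (201, (np.int64(238), np.int64(239), np.int64(236))), (202, (np.int64(242), np.int64(243), np.int64(242))), (203, (np.int64
[... 8086 characters left out ...]
6 1.345 1.346
  1.413 1.416 1.414]
 [1.42  1.412 1.412 1.395 1.346 1.346 1.352 1.343 1.347 1.343 1.344 1.404
  1.414 1.413 1.414]
 [1.419 1.415 1.407 1.411 1.367 1.349 1.344 1.347 1.35  1.347 1.36  1.407
  1.412 1.417 1.416]
 [1.417 1.411 1.412 1.398 1.393 1.382 1.362 1.363 1.36  1.398 1.409 1.412
  1.413 1.409 1.418]
 [1.411 1.414 1.416 1.407 1.411 1.401 1.397 1.402 1.403 1.405 1.409 1.415
  1.416 1.417 1.412]
 [1.411 1.415 1.416 1.412 1.408 1.407 1.408 1.408 1.413 1.41  1.416 1.416
  1.415 1.412 1.42 ]
 [1.414 1.415 1.415 1.412 1.415 1.412 1.413 1.406 1.414 1.416 1.42  1.413
  1.411 1.41  1.416]
 [1.414 1.419 1.409 1.413 1.411 1.413 1.412 1.415 1.412 1.417 1.41  1.411
  1.414 1.415 1.418]]
```

```bash
cat >> h.py <<'E'
def plan(target,yawy=(0,-1)):
    from cell import get_state
    s=get_state();p=np.array(s["position"]);M=R.from_quat(s["eef_rot"]).as_matrix()
    y=np.array([yawy[0],yawy[1],0.]);y/=np.linalg.norm(y);z=np.array([0,0,-1.]);T=np.c_[np.cross(y,z),y,z]
    print("t",round(s["clock"],2),"p",p.round(4),"gap",round(float(s["finger_gap"]),3),"F",np.round(s["contact_force"],1))
    print("dp cm",(M.T@(np.array(target)-p)*100).round(2),"rot",np.degrees(R.from_matrix(M.T@T).as_rotvec()).round(2))
E
python3 -c "
from h import *
plan([.25,-.40,.23]);plan([.6195,.3027,.20])"
```

```text
t 0.1 p [ 0.1404 -0.5569  0.2302] gap 0.999 F [-0.4  0.8  0.2]
dp cm [ 14.46 -12.53   0.05] rot [-0.12 -0.   14.14]
t 0.1 p [ 0.1404 -0.5569  0.2302] gap 0.999 F [-0.4  0.8  0.2]
dp cm [ 67.46 -71.64   3.19] rot [-0.12 -0.   14.14]
```

step_arm(
  steps=[
    {"jaw": 6, "dp": [3, -3, 0], "rot": [0, 0, 7]},
    {"jaw": 6, "dp": [6, -5.5, 0], "rot": [0, 0, 14.1]},
    {"jaw": 6, "dp": [9, -8, 0], "rot": [0, 0, 14.1]},
    {"jaw": 6, "dp": [12, -10.5, 0], "rot": [0, 0, 14.1]},
    {"jaw": 6, "dp": [14.5, -13, 0], "rot": [0, 0, 14.1]},
  ],
)

```text
clock: 0.52
position: [0.2502, -0.394, 0.2307]
eef_rot: [1.0, 0.0, 0.0, -0.001]
contact_force: [1.1, 0.4, -0.0]
finger_gap: 0.705
```

```bash
python3 -c "
from h import *
plan([.6195,.3027,.20])"
```

```text
t 0.52 p [ 0.2502 -0.394   0.2307] gap 0.705 F [ 1.1  0.4 -0. ]
dp cm [ 36.97 -69.64   3.16] rot [-0.07 -0.01  0.04]
```

step_arm(
  steps=[
    {"jaw": 6, "dp": [2, -3.6, 0], "rot": [0, 0, 0]},
    {"jaw": 6, "dp": [4, -7.2, 0], "rot": [0, 0, 0]},
    {"jaw": 6, "dp": [6, -10.8, 0], "rot": [0, 0, 0]},
    {"jaw": 6, "dp": [8, -14.4, 0], "rot": [0, 0, 0]},
    {"jaw": 6, "dp": [10, -18, 0], "rot": [0, 0, 0]},
  ],
)

```text
clock: 0.93
position: [0.3494, -0.214, 0.231]
eef_rot: [1.0, 0.0, -0.0, -0.0]
contact_force: [1.3, -0.5, 0.3]
finger_gap: 0.703
```

step_arm(
  steps=[
    {"jaw": 6, "dp": [2, -3.6, 0], "rot": [0, 0, 0]},
    {"jaw": 6, "dp": [4, -7.2, 0], "rot": [0, 0, 0]},
    {"jaw": 6, "dp": [6, -10.8, 0], "rot": [0, 0, 0]},
    {"jaw": 6, "dp": [8, -14.4, 0], "rot": [0, 0, 0]},
    {"jaw": 6, "dp": [10, -18, 0], "rot": [0, 0, 0]},
  ],
)

```text
clock: 1.35
position: [0.4493, -0.0338, 0.2311]
eef_rot: [1.0, 0.0, -0.0, 0.0]
contact_force: [1.5, -0.7, -0.1]
finger_gap: 0.703
```

step_arm(
  steps=[
    {"jaw": 6, "dp": [2, -3.6, 0], "rot": [0, 0, 0]},
    {"jaw": 6, "dp": [4, -7.2, 0], "rot": [0, 0, 0]},
    {"jaw": 6, "dp": [6, -10.8, 0], "rot": [0, 0, 0]},
    {"jaw": 6, "dp": [8, -14.4, 0], "rot": [0, 0, 0]},
    {"jaw": 6, "dp": [10, -18, 0], "rot": [0, 0, 0]},
  ],
)

```text
clock: 1.77
position: [0.5491, 0.1462, 0.2307]
eef_rot: [1.0, 0.001, -0.0, 0.0]
contact_force: [1.6, -1.4, 0.8]
finger_gap: 0.7
```

step_arm(
  steps=[
    {"jaw": 6, "dp": [2, -3.6, 0], "rot": [0, 0, 0]},
    {"jaw": 6, "dp": [4, -7.2, 0], "rot": [0, 0, 0]},
    {"jaw": 6, "dp": [6, -10.8, 0], "rot": [0, 0, 0]},
    {"jaw": 6, "dp": [7, -14, 0], "rot": [0, 0, 0]},
    {"jaw": 6, "dp": [7, -15.6, 1], "rot": [0, 0, 0]},
  ],
)

```text
clock: 2.18
position: [0.621, 0.3044, 0.2224]
eef_rot: [1.0, 0.002, 0.002, -0.001]
contact_force: [-0.0, 1.5, 0.3]
finger_gap: 0.7
```

```bash
python3 -c "
from h import *
plan([.6195,.3027,.073])"
```

```text
t 2.18 p [0.621  0.3044 0.2224] gap 0.7 F [-0.   1.5  0.3]
dp cm [-0.21  0.21 14.93] rot [-0.16 -0.25  0.18]
```

step_arm(
  steps=[
    {"jaw": 6, "dp": [0, 0, 3.5], "rot": [0, 0, 0]},
    {"jaw": 6, "dp": [0, 0, 7], "rot": [0, 0, 0]},
    {"jaw": 6, "dp": [0, 0, 10], "rot": [0, 0, 0]},
    {"jaw": 6, "dp": [0, 0, 13], "rot": [0, 0, 0]},
    {"jaw": 6, "dp": [0, 0, 14.8], "rot": [0, 0, 0]},
  ],
)

```text
clock: 2.6
position: [0.6149, 0.2984, 0.0676]
eef_rot: [1.0, 0.0, -0.004, 0.002]
contact_force: [0.1, 0.1, -0.3]
finger_gap: 0.703
```

```bash
python3 - <<'E'
from h import *
plan([.6195,.3027,.073])
from cell import *
d=snapshot("scene");np.savez("scene1.npz",**d)
cv2.imwrite("pics/g.png",cv2.resize(d["img"][150:310,120:320,::-1],None,fx=4,fy=3.7))
E
```

```text
t 2.6 p [0.6149 0.2984 0.0676] gap 0.703 F [ 0.1  0.1 -0.3]
dp cm [ 0.45 -0.43 -0.54] rot [0.18 0.47 0.03]
```

View pics/g.png

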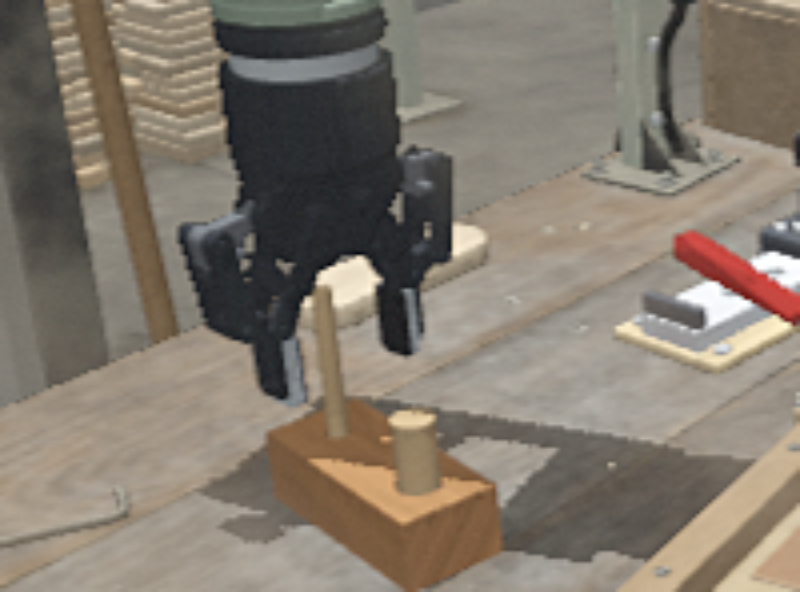

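The dowel at (325,350 in the zoomed view) stands between the open fingers, clear of the peg. I'll let the arm settle, then correct its position.

step_arm(
  steps=[
    {"jaw": 6, "dp": [0, 0, 0], "rot": [0, 0, 0]},
    {"jaw": 6, "dp": [0, 0, 0], "rot": [0, 0, 0]},
  ],
)

```text
clock: 2.82
position: [0.6187, 0.2998, 0.0734]
eef_rot: [1.0, 0.0, -0.0, 0.0]
contact_force: [-0.3, -0.4, 0.0]
finger_gap: 0.704
```

```bash
python3 -c "
from h import *
plan([.6195,.3027,.073])"
```

```text
t 2.82 p [0.6187 0.2998 0.0734] gap 0.704 F [-0.3 -0.4  0. ]
dp cm [ 0.08 -0.29  0.04] rot [0.02 0.02 0.02]
```

step_arm(
  steps=[
    {"jaw": 4, "dp": [0.1, -0.27, 0], "rot": [0, 0, 0]},
    {"jaw": 2, "dp": [0.1, -0.27, 0], "rot": [0, 0, 0]},
    {"jaw": 0.4, "dp": [0.1, -0.27, 0], "rot": [0, 0, 0]},
    {"jaw": 0, "dp": [0.1, -0.27, 0], "rot": [0, 0, 0]},
    {"jaw": 0, "dp": [0.1, -0.27, 0], "rot": [0, 0, 0]},
  ],
)

```text
clock: 3.23
position: [0.6207, 0.3031, 0.0749]
eef_rot: [1.0, 0.0, 0.001, -0.0]
contact_force: [-0.6, -0.3, 4.1]
finger_gap: 0.098
```

step_arm(
  steps=[
    {"jaw": 0, "dp": [0, 0, 0], "rot": [0, 0, 0]},
    {"jaw": 0, "dp": [0, 0, 0], "rot": [0, 0, 0]},
    {"jaw": 0, "dp": [0, 0, 0], "rot": [0, 0, 0]},
  ],
)

```text
clock: 3.48
position: [0.6208, 0.3031, 0.0749]
eef_rot: [1.0, 0.0, 0.001, -0.0]
contact_force: [-0.6, -0.7, 6.3]
finger_gap: 0.099
```

```bash
python3 -c "
from h import *
plan([.6195,.3027,.073])"
```

```text
t 3.48 p [0.6208 0.3031 0.0749] gap 0.099 F [-0.6 -0.7  6.3]
dp cm [-0.13  0.04  0.19] rot [-0.04 -0.13  0.04]
```

step_arm(
  steps=[
    {"jaw": 0, "dp": [0, 0, -1], "rot": [0, 0, 0]},
    {"jaw": 0, "dp": [0, 0, -3], "rot": [0, 0, 0]},
    {"jaw": 0, "dp": [0, 0, -6], "rot": [0, 0, 0]},
    {"jaw": 0, "dp": [0, 0, -9.5], "rot": [0, 0, 0]},
    {"jaw": 0, "dp": [0, 0, -13], "rot": [0, 0, 0]},
  ],
)

```text
clock: 3.9
position: [0.6186, 0.3025, 0.2035]
eef_rot: [1.0, 0.0, -0.002, 0.0]
contact_force: [-0.1, -0.3, 0.3]
finger_gap: 0.097
```

```bash
python3 - <<'E'
from h import *
plan([.6005,-.149,.20])
from cell import *
d=snapshot("scene");np.savez("scene2.npz",**d)
cv2.imwrite("pics/i.png",cv2.resize(d["img"][110:310,120:360,::-1],None,fx=3.3,fy=3))
E
```

```text
t 3.9 p [0.6186 0.3025 0.2035] gap 0.097 F [-0.1 -0.3  0.3]
dp cm [-1.84 45.15  0.4 ] rot [0.06 0.19 0.04]
```

View pics/i.png

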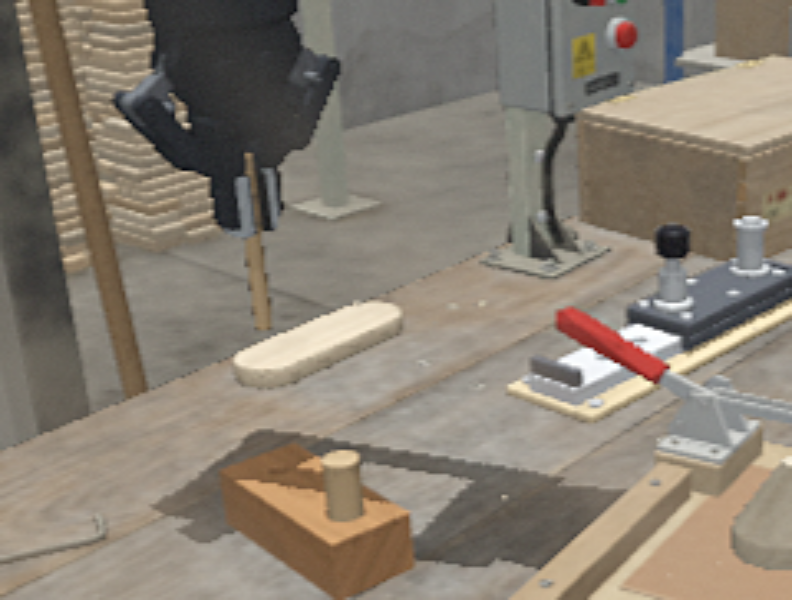

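The dowel is held upright between the pads. The peg stayed in its hole at (345,485 in the zoomed view). I'll carry it over to the jig.

step_arm(
  steps=[
    {"jaw": 0, "dp": [0, 2, 0], "rot": [0, 0, 0]},
    {"jaw": 0, "dp": [0, 5, 0], "rot": [0, 0, 0]},
    {"jaw": 0, "dp": [0, 9, 0], "rot": [0, 0, 0]},
    {"jaw": 0, "dp": [-0.5, 13, 0], "rot": [0, 0, 0]},
    {"jaw": 0, "dp": [-1, 16.5, 0], "rot": [0, 0, 0]},
  ],
)

```text
clock: 4.37
position: [0.6092, 0.1359, 0.203]
eef_rot: [1.0, 0.0, -0.0, 0.0]
contact_force: [-0.2, -0.5, -1.1]
finger_gap: 0.096
```

step_arm(
  steps=[
    {"jaw": 0, "dp": [0, 4, 0], "rot": [0, 0, 0]},
    {"jaw": 0, "dp": [0, 8, 0], "rot": [0, 0, 0]},
    {"jaw": 0, "dp": [0, 12, 0], "rot": [0, 0, 0]},
    {"jaw": 0, "dp": [-0.5, 15, 0], "rot": [0, 0, 0]},
    {"jaw": 0, "dp": [-0.8, 18, 0], "rot": [0, 0, 0]},
  ],
)

```text
clock: 4.78
position: [0.6011, -0.0441, 0.2031]
eef_rot: [1.0, -0.0, -0.001, -0.0]
contact_force: [0.5, -0.3, -0.3]
finger_gap: 0.1
```

step_arm(
  steps=[
    {"jaw": 0, "dp": [0, 4, 0], "rot": [0, 0, 0]},
    {"jaw": 0, "dp": [0, 7, 0], "rot": [0, 0, 0]},
    {"jaw": 0, "dp": [0, 9.5, 0], "rot": [0, 0, 0]},
    {"jaw": 0, "dp": [0, 10.7, 0], "rot": [0, 0, 0]},
    {"jaw": 0, "dp": [0, 10.7, 0], "rot": [0, 0, 0]},
  ],
)

```text
clock: 5.2
position: [0.6017, -0.1516, 0.203]
eef_rot: [1.0, -0.001, -0.0, 0.0]
contact_force: [-0.3, 0.0, -1.1]
finger_gap: 0.097
```

step_arm(
  steps=[
    {"jaw": 0, "dp": [0, 0, 0], "rot": [0, 0, 0]},
    {"jaw": 0, "dp": [0, 0, 0], "rot": [0, 0, 0]},
  ],
)

```text
clock: 5.37
position: [0.602, -0.1475, 0.2031]
eef_rot: [1.0, 0.001, -0.0, -0.001]
contact_force: [0.5, -0.4, -1.2]
finger_gap: 0.097
```

```bash
python3 - <<'E'
from h import *
plan([.6005,-.149,.20])
from cell import *
d=snapshot("scene");np.savez("scene3.npz",**d)
x0,y0=290,100
c=cv2.resize(d["img"][y0:y0+120,x0:x0+110,::-1],None,fx=5,fy=5,interpolation=0)
for k in range(0,110,10): cv2.putText(c,str(x0+k),(k*5,8),0,.35,(0,0,255),1); cv2.line(c,(k*5,0),(k*5,600),(0,0,255),1)
for k in range(0,120,10): cv2.putText(c,str(y0+k),(0,k*5+8),0,.35,(0,255,0),1)
t=snapshot("top");np.savez("top3.npz",**t);e=cv2.resize(t["img"][160:230,330:400,::-1],None,fx=3,fy=3,interpolation=0)
e=cv2.copyMakeBorder(e,0,600-e.shape[0],0,0,0)
cv2.imwrite("pics/j.png",np.hstack([c,e]))
E
```

```text
t 5.37 p [ 0.602  -0.1475  0.2031] gap 0.097 F [ 0.5 -0.4 -1.2]
dp cm [-0.15  0.15  0.31] rot [-0.07  0.03  0.11]
```

View pics/j.png

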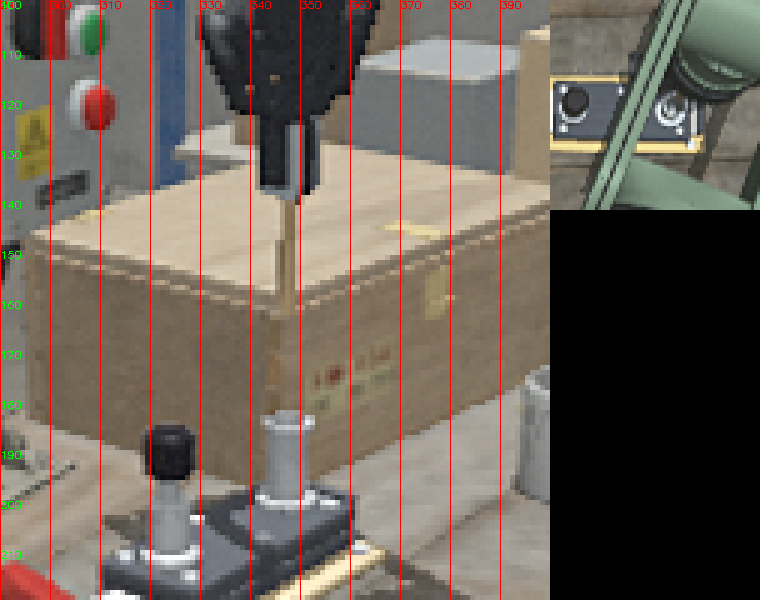

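The dowel at columns 345–349 sits directly above the tube mouth at columns 342–352, so they line up across this view. I'll check along the viewing direction with depth.

```bash
python3 - <<'E'
from h import *
d=dict(np.load("scene3.npz"));t=dict(np.load("top0.npz"));t3=dict(np.load("top3.npz"))
D=d["depth"]
for r in range(142,160,3): print(r,D[r,343:353].round(3), d["img"][r,343:353,0])
for r in (182,184,188,190,192): print(r,D[r,340:356].round(3), d["img"][r,340:356,0])
# mean 3D of dowel front & tube front
def pts(rs,cs):
    M=R.from_quat(d["rotation"]).as_matrix();o=[]
    for r in rs:
        for c in cs:
            if D[r,c]>0:o.append(d["xyz"]+M@(np.linalg.inv(d["K"])@[c,r,1]*D[r,c]))
    return np.median(o,0),len(o)
print("dowel front",pts(range(141,160),[346,347,348]));print("tube front",pts(range(188,197),[346,347,348]))
print("knob top",pts([186,187],[322,323,324]))
m=(t["depth"]<1.357)&(t["depth"]>1.3);m[:,:330]=0;m[:,346:]=0;m[:180]=0;m[203:]=0
ys,xs=np.nonzero(m);print("knob",xs.mean(),ys.mean(),cast(t,[xs.mean(),ys.mean()],.107))
m=(t["depth"]<1.3795)&(t["depth"]>1.36);m[:,:363]=0;m[:,378:]=0;m[:188]=0;m[202:]=0
ys,xs=np.nonzero(m);(c,r)=cv2.minEnclosingCircle(np.c_[xs,ys].astype(np.float32));print("mouth",c,r,cast(t,c,.083),xs.mean(),ys.mean())
for (y,x) in((-.1475,.602),(-.1475,.6007)): print(proj(d,[[x,y,.125],[x,y,.15]]))
print(proj(d,[[.6007,-.149,.083],[.6007,-.149,.05]]))
E
```

```text
142 [1.404 1.401 1.403 1.13  1.127 1.128 1.403 1.397 1.404 1.404] [205 207 212 172 133 131 191 207 199 197]
145 [1.367 1.371 1.374 1.132 1.129 1.129 1.375 1.368 1.368 1.369] [206 207 214 173 133 127 186 203 195 193]
148 [1.338 1.346 1.138 1.132 1.133 1.132 1.335 1.337 1.333 1.345] [194 203 156 121 142 136 196 212 208 206]
151 [1.309 1.312 1.144 1.136 1.135 1.137 1.311 1.311 1.31  1.31 ] [210 219 153 111 150 141 195 211 207 205]
154 [1.275 1.281 1.14  1.14  1.141 1.143 1.282 1.282 1.277 1.278] [208 214 147 116 149 140 187 202 204 206]
157 [1.257 1.246 1.147 1.145 1.145 1.144 1.255 1.252 1.259 1.263] [221 224 163 126 151 140 200 203 167 156]
182 [1.283 1.279 1.284 1.278 1.28  1.183 1.182 1.184 1.183 1.183 1.288 1.296
 1.295 1.303 1.3   1.311] [114 112 116 109 100 144 160 155 157 157 135 134 126 123 129 135]
184 [1.291 1.288 1.169 1.17  1.178 1.186 1.183 1.18  1.178 1.181 1.179 1.173
 1.299 1.308 1.31  1.308] [116 112 146 190 164 128 137 145 134 127 156 237 201 127 129 130]
188 [1.296 1.296 1.289 1.173 1.17  1.17  1.163 1.166 1.17  0.    1.173 1.305
 1.305 1.308 1.312 1.318] [109 112 12
[... 258 characters left out ...]
 1.172 1.175 1.172 1.173 1.175 1.178 1.304
 1.308 1.316 1.319 1.323] [111 117 119 114 122 133 137 140 137 130 128 128 127 126 126 121]
dowel front (array([ 0.59820112, -0.14384776,  0.17351215]), 57)
tube front (array([ 0.59374425, -0.14141877,  0.06249392]), 27)
knob top (array([ 0.59539049, -0.04310992,  0.10637182]), 6)
knob 338.135593220339 193.42372881355934 [[ 0.60038604 -0.04843983  0.107     ]]
mouth (371.5, 194.875) 4.155292510986328 [[ 0.60061717 -0.14924737  0.083     ]] 371.7368421052632 194.73684210526315
[[346.23528278 167.9131147 ]
 [346.41035003 158.52516066]]
[[346.65280867 168.00848017]
 [346.83139243 158.61530897]]
[[346.68958849 183.29470899]
 [346.46113334 195.13168115]]
```

step_arm(
  steps=[
    {"jaw": 0, "dp": [0, 0.1, 1.5], "rot": [0, 0, 0]},
    {"jaw": 0, "dp": [0, 0.1, 3], "rot": [0, 0, 0]},
    {"jaw": 0, "dp": [0, 0.1, 4.5], "rot": [0, 0, 0]},
    {"jaw": 0, "dp": [0, 0.1, 5.2], "rot": [0, 0, 0]},
    {"jaw": 0, "dp": [0, 0.1, 5.2], "rot": [0, 0, 0]},
  ],
)

```text
clock: 5.88
position: [0.6006, -0.1482, 0.1489]
eef_rot: [1.0, 0.001, -0.002, -0.001]
contact_force: [-0.5, -0.5, -0.1]
finger_gap: 0.096
```

```bash
python3 - <<'E'
from h import *
plan([.6007,-.149,.103])
from cell import *
d=snapshot("scene");np.savez("scene4.npz",**d)
x0,y0=310,130
c=cv2.resize(d["img"][y0:y0+80,x0:x0+80,::-1],None,fx=7,fy=7,interpolation=0)
for k in range(0,80,10): cv2.putText(c,str(x0+k),(k*7,8),0,.35,(0,0,255),1)
for k in range(0,80,10): cv2.putText(c,str(y0+k),(0,k*7+8),0,.35,(0,255,0),1)
cv2.imwrite("pics/k.png",c)
for r in range(160,186,2): print(r,(d["depth"][r,340:356]*1000).astype(int))
E
```

```text
t 5.88 p [ 0.6006 -0.1482  0.1489] gap 0.096 F [-0.5 -0.5 -0.1]
dp cm [0.03 0.08 4.59] rot [-0.12  0.26  0.13]
160 [1261 1256 1254 1256 1248 1140 1140 1135 1137 1148 1257 1273 1272 1276
 1281 1285]
162 [1266 1260 1262 1255 1258 1251 1148 1150 1146 1149 1261 1268 1271 1280
 1278 1291]
164 [1265 1265 1264 1262 1253 1256 1146 1149 1149 1150 1270 1272 1273 1280
 1283 1287]
166 [1264 1270 1263 1263 1261 1256 1156 1151 1155 1154 1275 1273 1275 1283
 1284 1292]
168 [1270 1272 1268 1260 1265 1256 1155 1154 1153 1155 1269 1276 1283 1283
 1287 1294]
170 [1271 1269 1269 1269 1262 1260 1158 1154 1150 1161 1274 1277 1283 1284
 1291 1291]
172 [1272 1274 1273 1269 1267 1263 1157 1159 1155 1162 1276 1279 1282 1286
 1293 1290]
174 [1280 1275 1274 1270 1267 1266 1160 1157 1165 1276 1279 1283 1287 1290
 1297 1298]
176 [1283 1279 1273 1271 1265 1268 1161 1158 1158 1275 1287 1286 1292 1290
 1294 1304]
178 [1283 1278 1275 1271 1264 1272 1166 1162 1164 1284 1286 1282 1297 1296
 1297 1303]
180 [1284 1279 1277 1273 1276 1277 1166 1163 1164 1279 1288 1292 1291 1298
 1298 1304]
182 [1286 1290 1279 1280 1277 1183 1167 1168 1162 1178 1293 1292 1298 1298
 1303 1304]
184 [1291 1284 1171 1168 1182 1181 1183 1183 1182 1179 1174 1164 1299 1308
 1304 1312]
```

View pics/k.png

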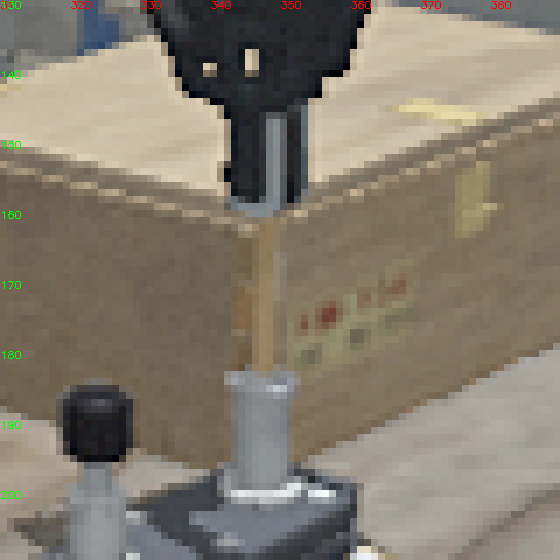

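The dowel foot is just at the mouth: dowel columns 346–348 against mouth centre 346.7, and the depths agree. I'll go down.

step_arm(
  steps=[
    {"jaw": 0, "dp": [0, 0, 1], "rot": [0, 0, 0]},
    {"jaw": 0, "dp": [0, 0, 2], "rot": [0, 0, 0]},
    {"jaw": 0, "dp": [0, 0, 3], "rot": [0, 0, 0]},
    {"jaw": 0, "dp": [0, 0, 3.8], "rot": [0, 0, 0]},
    {"jaw": 0, "dp": [0, 0, 3.8], "rot": [0, 0, 0]},
  ],
)

```text
clock: 6.35
position: [0.6006, -0.1497, 0.1104]
eef_rot: [1.0, 0.0, -0.002, -0.001]
contact_force: [-0.6, 0.2, -0.6]
finger_gap: 0.102
```

step_arm(
  steps=[
    {"jaw": 0, "dp": [0, 0, 0.3], "rot": [0, 0, 0]},
    {"jaw": 0, "dp": [0, 0, 0.7], "rot": [0, 0, 0]},
    {"jaw": 0, "dp": [0, 0, 0.9], "rot": [0, 0, 0]},
    {"jaw": 0, "dp": [0, 0, 0.9], "rot": [0, 0, 0]},
  ],
)

```text
clock: 6.68
position: [0.6019, -0.15, 0.104]
eef_rot: [1.0, 0.0, -0.0, -0.0]
contact_force: [-0.8, 1.1, -0.9]
finger_gap: 0.096
```

step_arm(
  steps=[
    {"jaw": 0, "dp": [0, 0, 0.1], "rot": [0, 0, 0]},
    {"jaw": 0, "dp": [0, 0, 0.2], "rot": [0, 0, 0]},
    {"jaw": 0, "dp": [0, 0, 0.2], "rot": [0, 0, 0]},
  ],
)

```text
clock: 6.93
position: [0.6023, -0.1503, 0.1038]
eef_rot: [1.0, 0.0, 0.0, 0.0]
contact_force: [-3.5, 2.0, 5.9]
finger_gap: 0.1
```

step_arm(
  steps=[
    {"jaw": 0, "dp": [0, 0, 0.1], "rot": [0, 0, 0]},
    {"jaw": 0, "dp": [0, 0, 0.2], "rot": [0, 0, 0]},
    {"jaw": 0, "dp": [0, 0, 0.2], "rot": [0, 0, 0]},
  ],
)

```text
clock: 7.18
position: [0.6027, -0.1509, 0.1037]
eef_rot: [1.0, 0.001, 0.001, 0.001]
contact_force: [-5.9, 2.4, 13.1]
finger_gap: 0.1
```

The dowel has bottomed at the expected height with the push force rising. I'll release, back off upward and look.

step_arm(
  steps=[
    {"jaw": 0, "dp": [0, 0, -0.3], "rot": [0, 0, 0]},
    {"jaw": 2, "dp": [0, 0, -0.3], "rot": [0, 0, 0]},
    {"jaw": 5, "dp": [0, 0, -0.3], "rot": [0, 0, 0]},
    {"jaw": 5, "dp": [0, 0, -0.3], "rot": [0, 0, 0]},
    {"jaw": 5, "dp": [0, 0, -0.3], "rot": [0, 0, 0]},
  ],
)

```text
clock: 7.6
position: [0.6023, -0.1504, 0.103]
eef_rot: [1.0, 0.0, 0.0, 0.0]
contact_force: [-0.8, 0.8, 0.2]
finger_gap: 0.588
```

step_arm(
  steps=[
    {"jaw": 5, "dp": [0, 0, -2], "rot": [0, 0, 0]},
    {"jaw": 5, "dp": [0, 0, -5], "rot": [0, 0, 0]},
    {"jaw": 5, "dp": [0, 0, -8], "rot": [0, 0, 0]},
    {"jaw": 5, "dp": [0, 0, -10], "rot": [0, 0, 0]},
    {"jaw": 5, "dp": [0, 0, -10], "rot": [0, 0, 0]},
  ],
)

```text
clock: 8.02
position: [0.6057, -0.1516, 0.2095]
eef_rot: [1.0, 0.0, 0.005, 0.002]
contact_force: [1.1, 0.6, 0.9]
finger_gap: 0.585
```

```bash
python3 - <<'E'
from h import *
plan([.6006,-.0485,.20])
from cell import *
d=snapshot("scene");np.savez("scene5.npz",**d)
x0,y0=310,110
c=cv2.resize(d["img"][y0:y0+100,x0:x0+80,::-1],None,fx=6,fy=6,interpolation=0)
for k in range(0,80,10): cv2.putText(c,str(x0+k),(k*6,8),0,.35,(0,0,255),1)
for k in range(0,100,10): cv2.putText(c,str(y0+k),(0,k*6+8),0,.35,(0,255,0),1)
cv2.imwrite("pics/l.png",c)
for r in range(150,186,3): print(r,(d["depth"][r,340:356]*1000).astype(int))
for z in(.15,.155,.16,.165):print(z,proj(d,[.6006,-.149,z]))
E
```

```text
t 8.02 p [ 0.6057 -0.1516  0.2095] gap 0.585 F [1.1 0.6 0.9]
dp cm [ -0.52 -10.32   0.9 ] rot [ 0.25 -0.62  0.04]
150 [1316 1320 1318 1318 1319 1318 1318 1318 1316 1322    0 1314 1321 1322
 1318 1322]
153 [1290 1285 1288 1291 1292 1293 1289 1296 1290 1292 1292 1285 1293 1284
 1292 1296]
156 [1264 1260 1268 1263 1261 1267 1266    0 1263 1259 1265 1263 1268 1264
 1270 1267]
159 [1258 1258 1253 1250 1247 1248 1156 1151 1144 1149 1264 1257 1266 1267
 1281 1279]
162 [1263 1259 1261 1259 1253 1254 1156 1148 1152 1152 1265 1273 1276 1277
 1279 1284]
165 [1272 1266 1265 1255 1253 1255 1152 1152 1155 1154 1275 1278 1274 1286
 1281 1284]
168 [1271 1265 1271 1261 1257 1261 1157 1156 1153 1160 1272 1270 1281 1278
 1285 1296]
171 [1274 1273 1272 1264 1264 1259 1161 1157 1160 1164 1278 1282 1284 1286
 1298 1296]
174 [1286 1272 1272 1266 1273 1262 1164 1159 1160 1164 1284 1285 1286 1294
 1294 1299]
177 [1284 1281 1275 1277 1271 1273 1169 1163 1164 1170 1286 1291 1286 1294
 1298 1298]
180 [1287 1286 1278 1277 1275 1274 1166 1172 1168 1286 1288 1287 1290 1300
 1300 1307]
183 [1288 1284 1284 1177 1182 1184 1172 1171 1169 1180 1183 1176 1296 1299
 1310 1307]
0.15 [[347.20093205 158.48585063]]
0.155 [[347.23756908 156.59032306]]
0.16 [[347.27432589 154.68859809]]
0.165 [[347.31120308 152.78064529]]
```

View pics/l.png

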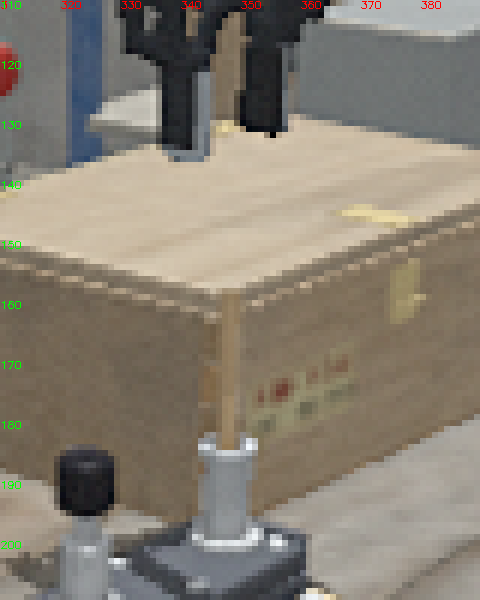

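The dowel top is at row 158, which gives z ≈ 0.150, so it is fully down and upright. On to the knob.

step_arm(
  steps=[
    {"jaw": 6, "dp": [0, -3, 0], "rot": [0, 0, 0]},
    {"jaw": 6, "dp": [-0.2, -7, 0], "rot": [0, 0, 0]},
    {"jaw": 6, "dp": [-0.2, -10, 0], "rot": [0, 0, 0]},
    {"jaw": 6, "dp": [-0.2, -10.2, 0], "rot": [0, 0, 0]},
    {"jaw": 6, "dp": [-0.2, -10.2, 2], "rot": [0, 0, 0]},
  ],
)

```text
clock: 8.48
position: [0.6022, -0.0466, 0.1856]
eef_rot: [1.0, 0.002, 0.003, 0.001]
contact_force: [0.7, -1.2, 1.0]
finger_gap: 0.708
```

step_arm(
  steps=[
    {"jaw": 6, "dp": [0, 0, 2], "rot": [0, 0, 0]},
    {"jaw": 6, "dp": [0, 0, 4], "rot": [0, 0, 0]},
    {"jaw": 6, "dp": [0, 0, 6], "rot": [0, 0, 0]},
    {"jaw": 6, "dp": [0, 0, 6], "rot": [0, 0, 0]},
    {"jaw": 6, "dp": [0, 0, 6], "rot": [0, 0, 0]},
  ],
)

```text
clock: 8.9
position: [0.598, -0.0481, 0.1205]
eef_rot: [1.0, 0.0, -0.003, -0.001]
contact_force: [0.5, -0.2, 0.2]
finger_gap: 0.705
```

```bash
python3 -c "
from h import *
plan([.6006,-.0485,.077])"
```

```text
t 8.9 p [ 0.598  -0.0481  0.1205] gap 0.705 F [ 0.5 -0.2  0.2]
dp cm [0.29 0.05 4.35] rot [-0.06  0.33  0.03]
```

step_arm(
  steps=[
    {"jaw": 6, "dp": [0, 0, 1.5], "rot": [0, 0, 0]},
    {"jaw": 6, "dp": [0, 0, 3], "rot": [0, 0, 0]},
    {"jaw": 6, "dp": [0, 0, 4.2], "rot": [0, 0, 0]},
    {"jaw": 6, "dp": [0, 0, 4.2], "rot": [0, 0, 0]},
    {"jaw": 6, "dp": [0, 0, 4.2], "rot": [0, 0, 0]},
  ],
)

```text
clock: 9.32
position: [0.5999, -0.0483, 0.0812]
eef_rot: [1.0, 0.0, -0.0, -0.0]
contact_force: [-0.8, 0.1, 1.0]
finger_gap: 0.705
```

step_arm(
  steps=[
    {"jaw": 6, "dp": [0, 0, 0], "rot": [0, 0, 0]},
    {"jaw": 6, "dp": [0, 0, 0], "rot": [0, 0, 0]},
  ],
)

```text
clock: 9.48
position: [0.6012, -0.0484, 0.0827]
eef_rot: [1.0, 0.0, 0.001, 0.0]
contact_force: [0.6, -0.3, 0.8]
finger_gap: 0.706
```

```bash
python3 - <<'E'
from h import *
plan([.6006,-.0485,.077])
from cell import *
d=snapshot("scene");np.savez("scene6.npz",**d)
cv2.imwrite("pics/m.png",cv2.resize(d["img"][110:230,270:390,::-1],None,fx=5,fy=5,interpolation=0))
E
```

```text
t 9.48 p [ 0.6012 -0.0484  0.0827] gap 0.706 F [ 0.6 -0.3  0.8]
dp cm [-0.06  0.01  0.57] rot [ 0.03 -0.14  0.04]
```

View pics/m.png

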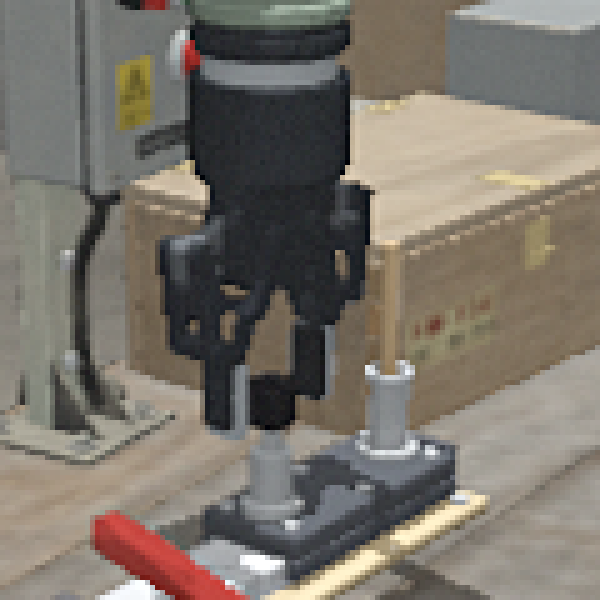

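The knob at (272,400 in the zoomed view) is between the fingers, and the dowel is clear of the gripper. I'll go down 5 mm and close.

step_arm(
  steps=[
    {"jaw": 6, "dp": [0, 0, 0.5], "rot": [0, 0, 0]},
    {"jaw": 4, "dp": [0, 0, 0.5], "rot": [0, 0, 0]},
    {"jaw": 2, "dp": [0, 0, 0.5], "rot": [0, 0, 0]},
    {"jaw": 1, "dp": [0, 0, 0.5], "rot": [0, 0, 0]},
    {"jaw": 1, "dp": [0, 0, 0.5], "rot": [0, 0, 0]},
  ],
)

```text
clock: 9.95
position: [0.6, -0.0483, 0.0765]
eef_rot: [1.0, 0.0, -0.0, 0.0]
contact_force: [-1.6, -0.2, 0.2]
finger_gap: 0.278
```

step_arm(
  steps=[
    {"jaw": 1, "dp": [0, 0, 0], "rot": [0, 0, 0]},
    {"jaw": 1, "dp": [0, 0, 0], "rot": [0, 0, 0]},
    {"jaw": 1, "dp": [0, 0, 0], "rot": [0, 0, 0]},
  ],
)

```text
clock: 10.2
position: [0.6, -0.0483, 0.0765]
eef_rot: [1.0, 0.0, -0.0, 0.0]
contact_force: [-1.8, -0.3, 2.0]
finger_gap: 0.283
```

Gripped, centred. Pull up 14 mm.

step_arm(
  steps=[
    {"jaw": 1, "dp": [0, 0, -0.5], "rot": [0, 0, 0]},
    {"jaw": 1, "dp": [0, 0, -1.0], "rot": [0, 0, 0]},
    {"jaw": 1, "dp": [0, 0, -1.45], "rot": [0, 0, 0]},
    {"jaw": 1, "dp": [0, 0, -1.45], "rot": [0, 0, 0]},
    {"jaw": 1, "dp": [0, 0, -1.45], "rot": [0, 0, 0]},
  ],
)

```text
clock: 10.62
position: [0.5999, -0.0483, 0.0905]
eef_rot: [1.0, 0.0, -0.0, 0.0]
contact_force: [1.8, -1.6, -5.6]
finger_gap: 0.279
```

step_arm(
  steps=[
    {"jaw": 1, "dp": [0, 0, 0], "rot": [0, 0, 0]},
    {"jaw": 1, "dp": [0, 0, 0], "rot": [0, 0, 0]},
  ],
)

```text
clock: 10.78
position: [0.5999, -0.0482, 0.0904]
eef_rot: [1.0, 0.0, -0.0, 0.0]
contact_force: [2.3, -2.0, -6.0]
finger_gap: 0.278
```

Spring force is about 6 N and the lift 14 mm, as expected. Slide +40 mm.

step_arm(
  steps=[
    {"jaw": 1, "dp": [0, -0.5, 0], "rot": [0, 0, 0]},
    {"jaw": 1, "dp": [0, -1.4, 0], "rot": [0, 0, 0]},
    {"jaw": 1, "dp": [0, -2.3, 0], "rot": [0, 0, 0]},
    {"jaw": 1, "dp": [0, -3.0, 0], "rot": [0, 0, 0]},
    {"jaw": 1, "dp": [0, -3.5, 0], "rot": [0, 0, 0]},
  ],
)

```text
clock: 11.2
position: [0.6001, -0.0116, 0.0908]
eef_rot: [1.0, 0.001, 0.0, -0.0]
contact_force: [2.2, -1.9, -6.3]
finger_gap: 0.281
```

step_arm(
  steps=[
    {"jaw": 1, "dp": [0, -0.3, 0], "rot": [0, 0, 0]},
    {"jaw": 1, "dp": [0, -0.5, 0], "rot": [0, 0, 0]},
    {"jaw": 1, "dp": [0, -0.5, 0], "rot": [0, 0, 0]},
    {"jaw": 1, "dp": [0, -0.5, 0], "rot": [0, 0, 0]},
  ],
)

```text
clock: 11.53
position: [0.6001, -0.0071, 0.0908]
eef_rot: [1.0, 0.0, 0.0, -0.001]
contact_force: [3.0, 1.3, -5.5]
finger_gap: 0.28
```

```bash
python3 - <<'E'
from h import *
plan([.6003,-.0083,.0765])
from cell import *
d=snapshot("scene");np.savez("scene7.npz",**d)
cv2.imwrite("pics/n.png",cv2.resize(d["img"][110:230,270:390,::-1],None,fx=5,fy=5,interpolation=0))
E
```

```text
t 11.53 p [ 0.6001 -0.0071  0.0908] gap 0.28 F [ 3.   1.3 -5.5]
dp cm [0.02 0.12 1.43] rot [-0.1  -0.01  0.04]
```

View pics/n.png

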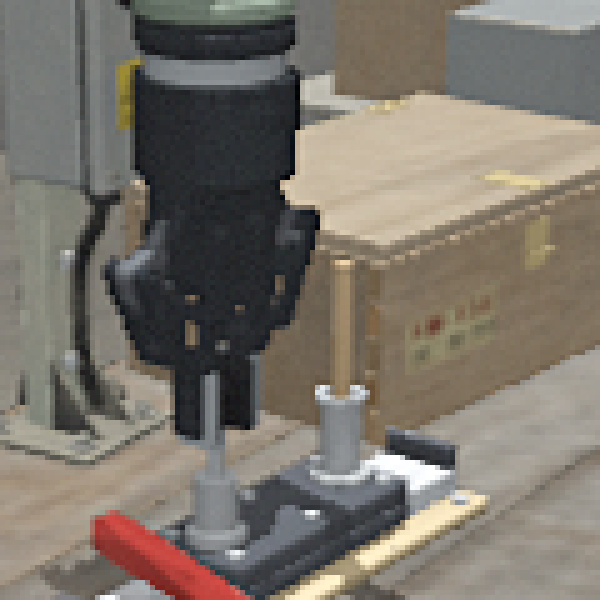

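The section slid with the knob, and the dowel is still upright in the tube. Measured travel is 41 mm, so I'll trim back 1 mm and lower the pin.

step_arm(
  steps=[
    {"jaw": 1, "dp": [0, 0.1, 0.0], "rot": [0, 0, 0]},
    {"jaw": 1, "dp": [0, 0.1, 0.4], "rot": [0, 0, 0]},
    {"jaw": 1, "dp": [0, 0.1, 0.8], "rot": [0, 0, 0]},
    {"jaw": 1, "dp": [0, 0.1, 1.2], "rot": [0, 0, 0]},
    {"jaw": 1, "dp": [0, 0.1, 1.45], "rot": [0, 0, 0]},
  ],
)

```text
clock: 12.0
position: [0.6004, -0.0092, 0.0764]
eef_rot: [1.0, 0.0, 0.0, -0.0]
contact_force: [-1.9, 2.5, 12.6]
finger_gap: 0.277
```

step_arm(
  steps=[
    {"jaw": 1, "dp": [0, 0, 0.1], "rot": [0, 0, 0]},
    {"jaw": 1, "dp": [0, 0, 0.1], "rot": [0, 0, 0]},
    {"jaw": 1, "dp": [0, 0, 0.1], "rot": [0, 0, 0]},
  ],
)

```text
clock: 12.25
position: [0.6003, -0.0093, 0.0765]
eef_rot: [1.0, 0.0, 0.0, 0.0]
contact_force: [-2.0, 2.5, 5.1]
finger_gap: 0.279
```

step_arm(
  steps=[
    {"jaw": 1, "dp": [0, 0, 0.1], "rot": [0, 0, 0]},
    {"jaw": 1, "dp": [0, 0, 0.15], "rot": [0, 0, 0]},
    {"jaw": 1, "dp": [0, 0, 0.15], "rot": [0, 0, 0]},
  ],
)

```text
clock: 12.5
position: [0.6005, -0.0094, 0.0764]
eef_rot: [1.0, 0.0, 0.0, 0.0]
contact_force: [-5.9, 1.8, 12.4]
finger_gap: 0.277
```

```bash
python3 - <<'E'
from h import *
plan([.6003,-.0083,.0765])
from cell import *
d=snapshot("scene");np.savez("scene8.npz",**d)
a=d["img"][110:230,270:390,::-1];b=np.load("scene7.npz")["img"][150:230,290:340,::-1]
cv2.imwrite("pics/o.png",np.hstack([cv2.resize(a,None,fx=4,fy=4,interpolation=0),cv2.resize(b,(300,480),interpolation=0)]))
t=snapshot("top");print("cup diff",np.abs(t["img"][205:230,420:445].astype(int)-np.load("top0.npz")["img"][205:230,420:445]).mean(),"peg",np.abs(t["img"][203:218,208:228].astype(int)-np.load("top0.npz")["img"][203:218,208:228]).mean())
E
```

```text
t 12.5 p [ 0.6005 -0.0094  0.0764] gap 0.277 F [-5.9  1.8 12.4]
dp cm [-0.02 -0.11 -0.01] rot [ 0.03 -0.03  0.05]
cup diff 1.2608 peg 1.3822222222222222
```

View pics/o.png

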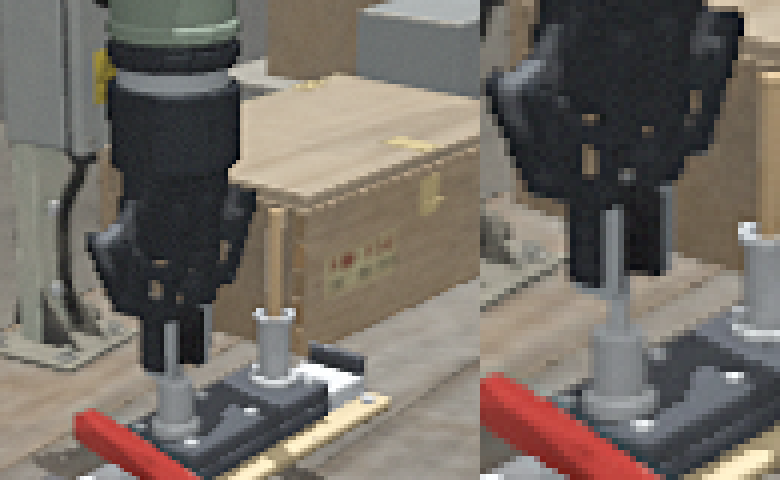

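The gripper is back at its home height (0.0764 m) and meets a hard stop. The stem gap below the fingers has closed, and the dowel is upright in the tube at (273,260 in the zoomed view). Cup and peg patches in the top view are unchanged. Handing in.

```bash
python3 -c "
from cell import *
print(job_done());s=get_state();print(s['clock'],s['position'],s['contact_force'],s['finger_gap'])"
```

```text
the job is handed in; nothing more can be done
None
the job is handed in; nothing more can be done
```

I moved the dowel from the stand to the tube, pulled the lock knob up 14 mm and slid the section to the next hole. I then lowered the pin and handed the job in at about 12.6 s, still gripping the knob.

**Last checks:**
- **Dowel:** its top stood at about 150 mm after release, the height for the foot on the tube floor. It was still upright in the last picture.
- **Section:** the gripper moved 39 mm along the rail, within the pin's play of the 40 mm target.
- **Pin:** the gripper is back at the height where it first gripped the knob (76.4 mm against 76.5 mm). Pushing 1.5 mm further only raised the force to about 12 N, so the pin is home.
- **Grip:** the fingers are still closed on the knob at an opening of about 24 mm by the gripper's scale.
- **Peg and cup:** their patches in the top view matched the first picture to within noise.

No check failed. The only disagreement was about 2 mm between early colour-mask and depth estimates of the knob and tube position; I used the depth-based values. The hand-in gave no verdict, and it returned no state reading afterwards.

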